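# Unlatch the sample press and hold its arm up

## Task

Open the sample press on the spectrometer bench so that its crystal can be wiped: first turn the red lock plate right over so that it lies flat on the other side with its green face up, then grip the orange latch tab, pull it sideways away from the arm against its spring, and lift the press arm by that tab until its front end is at least 6 cm above where it sat on the ball. Finish while holding: keep the arm still, raised, with the tab in the fingers, and do not knock the things standing around.

Things in the scene. Friction and masses are not known exactly. Their poses are not given: they have to be found in the camera images.
- stand: base of the sample press: grey plate 260 x 170 x 30 mm, blue side stripes, bolted down, place and yaw vary. Origin under the plate, near its centre. x points from the front end of the press arm back to the arm's hinge, y to the left of that, z up. A post at x -90, y 0 carries a 28 mm steel ball, centre 86 mm up
- press_hinge (a point): hinge of the white press arm (36 mm wide), at stand x +100, y 0, 100 mm above the bench; axis along stand y. The arm runs towards stand -x; 190 mm from the hinge it ends in a coupler 56 x 52 mm, roof 114 mm up, that covers the ball
- press_arm (a joint): press arm angle, rad: 0 = down, coupler on the ball; grows as the front rises (0.32 lifts the coupler 60 mm); stop at 0.9. Swings almost freely, about 0.5 kg with all on it (some 2 to 4 N to lift at the latch tab), falls back if let go. Cannot rise while the latch bolt is under the ball
- latch (a joint): latch travel, m: 0 = home, bolt under the ball; grows as it is pulled away from the arm to stand +y; bolt clear of the ball from 0.009, end stop 0.016. Spring: 3 N at home, 11 N at the stop, returns when let go. The latch rides on the press arm: once pulled out, lifting its tab lifts the arm, turning with it about the arm's hinge
- latch_tab: orange upright tab of the latch, 24 mm (stand x) x 9 mm thick (y) x 50 mm tall, at stand x -90, y +70 when home; top 113 mm above the bench, origin 69 mm (6 mm above its lower edge). Axes as the stand's while the arm is down; moves with latch and arm. 39 mm free between it and the coupler's side. Covered by the lock plate, 6 mm above it, while red shows
- latch_grip (a point): point to grip on the orange tab, across its 9 mm thickness: on its mid-plane, 14 mm below its top (99 mm above the bench when the arm is down)
- plate_hinge (a point): hinge of the lock plate, on top of the coupler at stand x -90, y 0, 122.5 mm above the bench when the arm is down; axis along stand x
- lock_plate (a joint): lock plate angle, rad: 0 = level to the left (stand +y) over the latch tab, red face up; grows as it turns up and over about its hinge; 3.14 = level to the right (stand -y), green face up. Starts between 0 and 0.25. Stiff hinge (0.04 N m): stays where it is left
- plate_tab (a point): grip point of the lock plate. The plate is flat, 6 mm thick, red on one face, green on the other, 50 mm wide (stand x), reaching 82 mm from its hinge; from the middle of its free edge a tongue 16 mm wide goes on to 126 mm. This point: middle of the tongue, 110 mm from the hinge. Pinch it by its narrow sides (16 mm, along stand x) so it can pivot between the fingers
- reagent_bottle: bystander: amber reagent bottle with blue cap, 60 mm across, 135 mm tall; origin at the centre of its underside
- sample_jar: bystander: small clear sample jar with white cap, 48 mm across, 55 mm tall; origin at the centre of its underside
- dish: bystander: shallow white ceramic dish, 84 mm across, 18 mm tall; origin at the centre of its underside
- lab_spoon: bystander: steel lab spoon, 170 mm long, lying flat; leave alone
- die: bystander: steel pellet die, 52 mm across, 52 mm tall; origin at the centre of its underside
- mouse: bystander: round black computer mouse, 60 mm across, 32 mm tall; origin at the centre of its underside

How it is judged:
On the way, in this order (a step that is already met when the one before it is completed fails the run):
1. the lock plate is turned over, green face up, with the press arm still down (value of joint lock_plate above 2.8 rad and value of joint press_arm below 0.04 rad), for 0.2 s.
2. the latch is pulled out sideways with the arm still on the ball (value of joint lock_plate above 2.8 rad and value of joint latch above 0.008 m and value of joint press_arm below 0.06 rad and contact force between the fingers and latch_tab above 1 N), for 0.05 s.
At the end, for the whole second after the job is handed in: The lock plate lies green face up (within 0.34 rad of flat), the press arm is held still (under 0.05 rad/s) above 0.29 rad (front end at least about 55 mm up) and the fingers hold the latch tab with more than 1.5 N (value of joint lock_plate above 2.8 rad and value of joint press_arm above 0.29 rad and velocity of joint press_arm between -0.05 and 0.05 rad/s and contact force between the fingers and latch_tab above 1.5 N); the arm keeps its last pose, push and grip.
It fails at once if a thing standing around is pushed more than 25 mm (distance of any of reagent_bottle, sample_jar, dish, lab_spoon, die, mouse from where it was at the start of the episode above 0.025 m).
It also fails if it takes over 54 s, if anything falls off the work surface, if the arm or the gripper's body presses on something with over 40 N, if the wrist force passes 120 N, or if a joint passes its speed limit or range.

## Robot

A 6-joint arm with a two-finger parallel gripper is mounted at the origin on the work surface. World frame = base frame: x ahead of the robot, y to its left, z up, the work surface at z = 0. Lengths are in m, angles in rad, forces in N, time in s.
With the tool pointing down it reaches from about 0.425 to 0.95 m from the base axis. Payload 3.5 kg.
Tool frame: the origin (TCP) lies between the finger pads; the fingertips stand 17 mm ahead of it and the grasp point (between the pads) lies 2 mm behind it; z points along the fingers, y is the line along which they close (so a half turn about z gives the same grasp; the last joint's range is limited). The gripper opens to 85 mm and grips with 20 to 120 N. Pads are 22 mm wide; open, the fingers measure 114 mm over their backs; the gripper's body (76 mm by 85 mm) begins 54 mm behind the grasp point. The pads swing forward as they close: fully open they stand 13 mm farther back than shut.
Start: joints at [1.007, 0.286, 1.577, -0, 1.279, -0.15], TCP at [0.271, 0.618, 0.248] pointing down, gripper open.
Joint ranges: [-2.77, 2.77], [-0.9, 2.22], [0.21, 2.48], [-1.53, 4.67], [0.24, 2.81], [-2.84, 2.84]. Speed limits (rad/s): [2.79, 2.79, 3.14, 3.14, 3.14, 3.14].

## Interface

Orientations are given as a rotation vector (axis times angle).
In Python, from cell import ctrl, kin, eyes, ticket, monitor gives the robot as it stands. Calls block until the motion is done:
- ctrl.move_ptp(position, orientation): joint-space move of the TCP to a pose.
- ctrl.movel(position, vel=0.15, frame=None): straight line of the TCP; frame=None keeps the orientation; vel is the mean speed in m/s.
- ctrl.goto_joints(angles): joint-space move.
- ctrl.grip(opening, grasp_force=None): finger opening in m; grasp_force is the grip in N (None keeps the last); returns when the fingers have stopped.
- ctrl.dwell(seconds).
- kin.ik(position, orientation): joint angles nearest the present ones, or None.
- eyes.camera(name): name is "scene" or "top" or "wrist"; returns a dict with "color" (400x640x3 uint8, red, green, blue), "fx", "fy", "cx", "cy" (pixels), "pose" (4x4, takes a point from camera to world coordinates); the wrist camera has in their place "T_tool_cam" (4x4, takes a point from camera to tool coordinates, whose origin is the TCP and whose axes are the flange's). Camera axes: x right, y down, z forward; pixel columns grow to the right and rows downward; lengths in m; the calibration is good to about 2 mm. A picture is of the moment at which its call begins: read the wrist's pose just before it. There is no depth.
A pose or a line that the arm cannot do raises ctrl.IKError and nothing moves.
- ticket.sign_off(): hands the job in; it is judged then, once.
Readings, each from a call of its own:
- monitor.current_time(): time.
- monitor.current_qpos(): joint angles.
- monitor.current_joint_vel(): joint speeds.
- monitor.current_joint_torque(): joint torques, N m.
- monitor.current_position(): TCP position.
- monitor.current_ee_rot(): TCP orientation.
- monitor.current_wrist_force(): force on the tool from outside, world axes, zero at the start.
- monitor.current_wrist_torque(): the same for the moment, N m.
- monitor.current_grip_width(): finger opening in m.
- monitor.current_grasp_force(): force on a finger pad.
Only numpy, scipy, OpenCV 4.12 (cv2) and the standard library are available. Lean on these libraries where they do the work, as an engineer would, in place of code of your own. Each camera call takes 0.05 s, during which the arm holds its last target. There are 200 camera calls.

## Working session

There is one attempt and no reset: what is moved stays moved. The work goes in short steps, each a Python script; the robot and the scene stay as the last script left them, time stands still between calls to the robot, and variables do not carry over. Pictures are saved under pics/ and viewed, at most 10 in all, crops included, and the job is handed in when it is done.

```bash
ls; mkdir -p pics; python3 - <<'E'
from cell import ctrl, kin, eyes, ticket, monitor
import cv2,numpy as np,pickle
for n in("scene","top"):
    c=eyes.camera(n); pickle.dump(c,open(f"pics/{n}.pkl","wb"))
    cv2.imwrite(f"pics/{n}0.png",c["color"][:,:,::-1]); print(n,c["fx"],c["cx"],c["cy"],np.round(c["pose"],3).tolist())
print(monitor.current_time(),monitor.current_ee_rot())
E
```

```text
pics
scene 428.00530766579783 319.4749411452314 199.13954453579328 [[0.838, 0.441, -0.321, 0.959], [0.545, -0.662, 0.515, -0.681], [0.015, -0.607, -0.795, 1.118], [0.0, 0.0, 0.0, 1.0]]
top 453.50579218538655 329.0338932881315 198.33049345255782 [[-0.005, -0.986, 0.167, 0.353], [-1.0, 0.001, -0.025, -0.002], [0.024, -0.167, -0.986, 1.179], [0.0, 0.0, 0.0, 1.0]]
0.1 [-0.64524845 -3.07383156  0.00321257]
```

View pics/scene0.png

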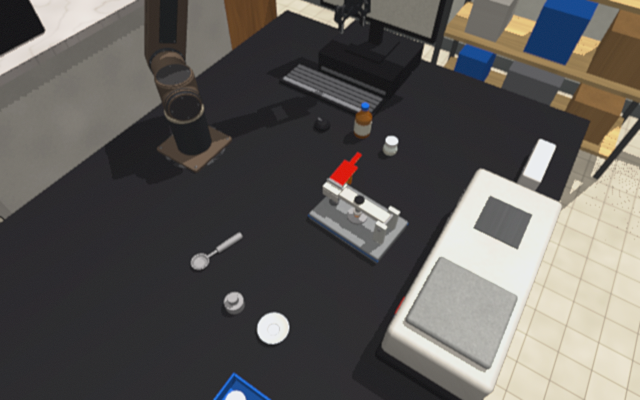

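View pics/top0.png

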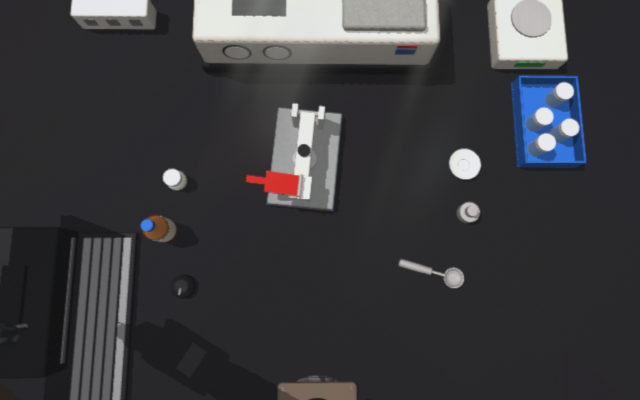

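The scene shows the stand ahead of the arm, with its hinge end away from the robot and the red plate pointing to world +y. Seen from the top, the stand corners are near (277,108), (342,114), (333,210), (267,206), and the red tongue ends near (247,179). I'll enlarge this area.

```bash
python3 - <<'E'
import cv2
i=cv2.imread("pics/top0.png")[95:220,235:355]
cv2.imwrite("pics/topc.png",cv2.resize(i,None,fx=4.8,fy=4.8,interpolation=cv2.INTER_CUBIC))
E
```

```text
(no output)
```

View pics/topc.png

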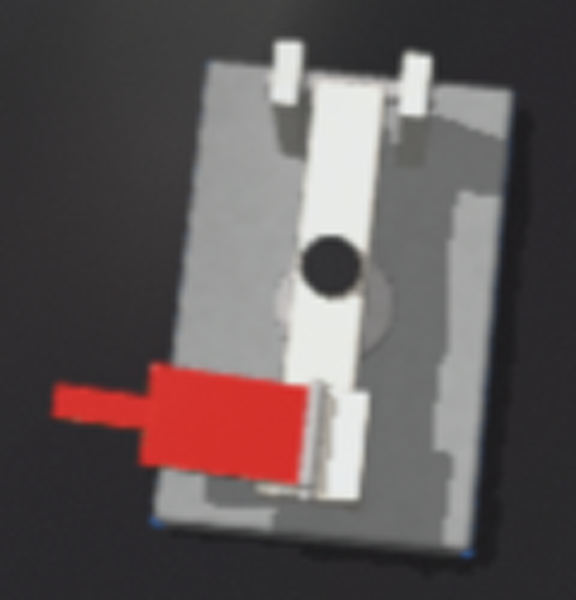

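```bash
cat > h.py <<'E'
import numpy as np,pickle
def proj(c,P,T=None):
    T=c["pose"] if T is None else T
    p=(np.atleast_2d(P)-T[:3,3])@T[:3,:3]
    return np.c_[c["fx"]*p[:,0]/p[:,2]+c["cx"],c["fy"]*p[:,1]/p[:,2]+c["cy"]]
def S(x,y,yaw,P):
    P=np.atleast_2d(P).astype(float);c,s=np.cos(yaw),np.sin(yaw)
    return P@np.array([[c,s,0],[-s,c,0],[0,0,1]])+[x,y,0]
def plate(phi,r,xx,t=.003):  # point on lock plate, stand frame
    return [-.09+xx, r*np.cos(phi)-t*np.sin(phi), .1225+r*np.sin(phi)+t*np.cos(phi)]
E
python3 - <<'E'
from h import *
from scipy.optimize import least_squares
c=pickle.load(open("pics/top.pkl","rb"))
px=lambda a:np.array(a)/4.8-.4+[235,95]
A=px([[208,62],[512,90],[470,550],[153,520]])
B=px([[150,365],[141,465],[55,383],[52,418]])
def model(q):
    x,y,yaw,phi,ox=q
    a=[[.13+ox,.085,.03],[.13+ox,-.085,.03],[-.13+ox,-.085,.03],[-.13+ox,.085,.03]]
    b=[plate(phi,.082,.025),plate(phi,.082,-.025),plate(phi,.126,.008),plate(phi,.126,-.008)]
    return proj(c,S(x,y,yaw,a+b))
r=least_squares(lambda q:(model(q)-np.r_[A,B]).ravel(),[.5,.05,-.1,.1,0])
print(r.x,np.round(r.fun.reshape(-1,2),2).tolist())
x,y,yaw,phi,ox=r.x
s=pickle.load(open("pics/scene.pkl","rb"))
for ph in(0,.1,.2,.3):print(ph,proj(s,S(x,y,yaw,[plate(ph,.126,.0),plate(ph,.082,.025),plate(ph,.082,-.025)])).round(1).tolist())
for n,cc in(("top",c),("scene",s)): print(n,proj(cc,S(x,y,yaw,[[-.118,-.026,.114],[-.062,-.026,.114],[.1,.0,.1],[-.09,0,.1225]])).round(1).tolist())
print(S(x,y,yaw,[[-.09,0,.1225],[-.09,.11,.1225],[-.09,-.11,.1225],[-.09,.07,.099]]))
import cv2
i=cv2.imread("pics/scene0.png")[145:265,300:420]
cv2.imwrite("pics/scenec.png",cv2.resize(i,None,fx=5,fy=5,interpolation=cv2.INTER_CUBIC))
# bystanders on the table / caps
def inv(c,u,v,z):
    d=c["pose"][:3,:3]@[(u-c["cx"])/c["fx"],(v-c["cy"])/c["fy"],1];o=c["pose"][:3,3];return (o+d*(z-o[2])/d[2]).round(3)
print("jar",inv(c,172,177,.055),"bottle",inv(c,148,226,.135),"mouse",inv(c,182,287,.02))
E
```

```text
[ 0.65164921  0.03269013 -0.09814778  0.21656223  0.00443859] [[-0.28, -0.62], [0.16, -0.23], [-0.07, 0.42], [-0.21, 0.32], [0.36, -0.24], [-0.28, -0.1], [0.26, 0.45], [0.02, -0.08]]
0 [[359.0, 158.5], [357.4, 170.4], [344.4, 162.8]]
0.1 [[359.2, 155.9], [357.5, 168.8], [344.4, 161.1]]
0.2 [[359.2, 153.6], [357.4, 167.4], [344.3, 159.7]]
0.3 [[358.9, 151.5], [357.2, 166.1], [344.0, 158.4]]
top [[309.2, 199.1], [311.5, 176.2], [307.7, 113.0], [299.4, 185.8]]
scene [[322.1, 185.4], [336.8, 194.6], [386.5, 220.1], [334.7, 183.0]]
[[ 0.56208234  0.04150925  0.1225    ]
 [ 0.57286127  0.15097986  0.1225    ]
 [ 0.55130341 -0.06796136  0.1225    ]
 [ 0.56894166  0.11117237  0.099     ]]
jar [0.598 0.364 0.055] bottle [0.466 0.386 0.135] mouse [0.326 0.336 0.02 ]
```

View pics/scenec.png

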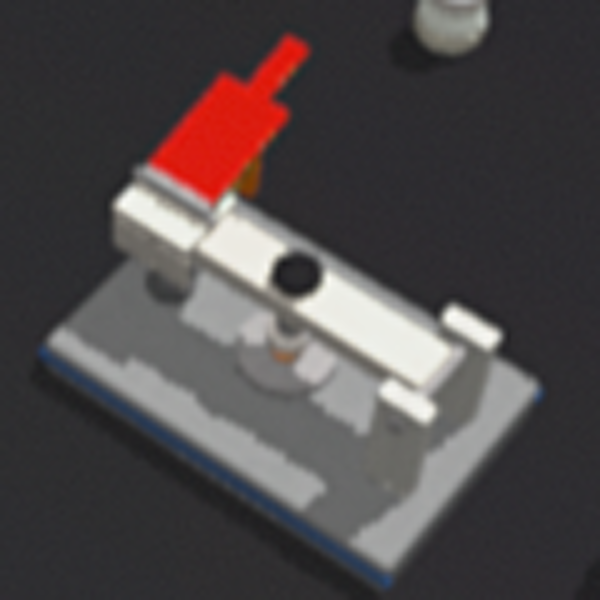

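The scene crop agrees with the fit: the tongue tip is at full-image (359.6,153.3), which gives a plate angle of about 0.2, and the outer corners are at (358,168) and (345,160). I'll move above the tongue and take one close look.

```bash
cat >> h.py <<'E'
X,Y,YAW=.6516,.0327,-.098
from scipy.spatial.transform import Rotation as Rn
def W(p): return S(X,Y,YAW,p)[0]
def down(a):  # tool z down, tool y at world heading a
    y=np.array([np.cos(a),np.sin(a),0]);z=np.array([0,0,-1.])
    return Rn.from_matrix(np.c_[np.cross(y,z),y,z]).as_rotvec()
def wristT(c,pos,rot):
    T=np.eye(4);T[:3,:3]=Rn.from_rotvec(rot).as_matrix();T[:3,3]=pos
    return T@c["T_tool_cam"]
E
python3 - <<'E'
from h import *
from cell import ctrl, kin, eyes, monitor
import cv2
p=W(plate(.2,.113,0,0)); up=p+[0,0,.11]
for a in(YAW,YAW+np.pi): print(a,kin.ik(up,down(a)))
for a in(YAW+np.pi/2,YAW-np.pi/2): print(a,kin.ik(W([-.09,.07,.2]),down(a)))
a=YAW if kin.ik(up,down(YAW)) is not None else YAW+np.pi
ctrl.move_ptp(up,down(a)); ctrl.grip(.045,20)
pos,rot=monitor.current_position(),monitor.current_ee_rot()
c=eyes.camera("wrist"); T=wristT(c,pos,rot)
pickle.dump((c,T),open("pics/w1.pkl","wb")); im=c["color"][:,:,::-1].copy()
for ph in(.2,):
  for q in proj(c,S(X,Y,YAW,[plate(ph,.126,.008),plate(ph,.126,-.008),plate(ph,.082,.025),plate(ph,.082,-.025),plate(ph,.113,0)]),T): cv2.circle(im,tuple(int(v) for v in q),3,(255,255,0),1); print(q.round(1))
cv2.imwrite("pics/w1.png",im); print(pos,p,monitor.current_time(),monitor.current_qpos())
E
```

```text
-0.098 [ 8.78075600e-02  1.01443301e-01  1.77844170e+00 -8.88178420e-16
  1.26170766e+00  1.85807560e-01]
3.0435926535897933 None
1.4727963267948965 [ 0.01802226  0.12271302  1.85919071  0.          1.15968892 -1.45477407]
-1.6687963267948966 [0.01802226 0.12271302 1.85919071 0.         1.15968892 1.68681859]
[327.1 190.3]
[307.2 190.3]
[345.9 236.1]
[288.6 236.1]
[317.2 204.6]
[0.57283118 0.15187037 0.25492811] [0.57286773 0.15172203 0.14494963] 2.625 [8.79205999e-02 1.01525853e-01 1.77842135e+00 7.58608753e-06
 1.26168631e+00 1.85778928e-01]
```

View pics/w1.png

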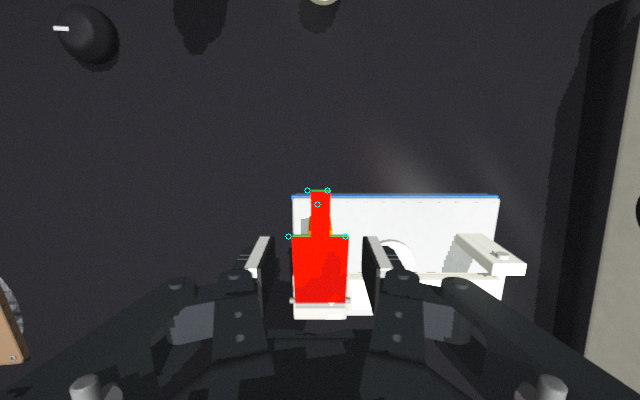

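The wrist view confirms the prediction: the red tongue tip is at (311–330, 190) and the plate corners at (292,236) and (348,236). Everything sits about 2.5 px (2 mm) towards stand +x. I'll correct for that, pinch and turn the plate over.

```bash
sed -i 's/^X,Y,YAW=.*/X,Y,YAW=.6534,.0325,-.098/' h.py; python3 - <<'E'
from h import *
from cell import ctrl, monitor
up=np.array([0,0,.004])
f=lambda ph:W(plate(ph,.113,0,0))+up
ctrl.movel(f(.2)+[0,0,.06],.15); ctrl.movel(f(.2),.1); ctrl.grip(.012,20)
print("grip",monitor.current_grip_width(),monitor.current_grasp_force(),monitor.current_time())
for ph in np.linspace(.2,3.1,17)[1:]:
    ctrl.movel(f(ph),.1)
    print(round(ph,2),np.round(monitor.current_wrist_force(),1),round(monitor.current_grip_width(),4),np.round(monitor.current_grasp_force(),1),round(monitor.current_time(),2))
    if np.linalg.norm(monitor.current_wrist_force())>30: print("STOP");break
E
```

```text
grip 0.015491470521841851 22.762941867113113 4.2
0.38 [-2.1  0.2 -0.1] 0.015 22.9 4.56
0.56 [-0.3 -1.7 -2.5] 0.0154 23.0 4.92
0.74 [-1.  -3.5 -3.5] 0.0154 23.0 5.28
0.92 [ 0.8 -3.3 -4.2] 0.0154 22.8 5.63
1.11 [ 0.9 -1.9 -5.1] 0.0151 22.6 5.99
1.29 [-0.2 -0.2 -2.3] 0.0154 22.5 6.35
1.47 [-1.6 -0.6 -0.4] 0.0155 22.8 6.71
1.65 [-3.4  0.5  2.5] 0.0154 23.7 7.07
1.83 [-3.3 -0.7  5.1] 0.0153 24.5 7.42
2.01 [-5.3 -0.8  4.7] 0.0153 24.4 7.78
2.19 [-5.4 -3.   5.8] 0.0155 23.9 8.14
2.38 [-5.6 -3.8  5.4] 0.0154 24.0 8.5
2.56 [-5.4 -5.1  4.8] 0.0154 24.5 8.86
2.74 [-4.8 -7.7  4.2] 0.0152 25.4 9.22
2.92 [-3.9 -7.3  4. ] 0.0154 26.6 9.57
3.1 [-3.6 -7.6  2. ] 0.0156 28.0 9.93
```

```bash
python3 - <<'E'
from h import *
from cell import ctrl, kin, eyes, monitor
import cv2
ctrl.dwell(.3); ctrl.grip(.045); p=np.array(monitor.current_position())
ctrl.movel(p+[0,0,.1],.2)
R0=down(YAW+np.pi/2); up=W([-.09,.07,.2]); ctrl.move_ptp(up,R0); ctrl.grip(.034)
pos,rot=monitor.current_position(),monitor.current_ee_rot()
c=eyes.camera("wrist"); T=wristT(c,pos,rot); im=c["color"][:,:,::-1].copy()
for q in proj(c,S(X,Y,YAW,[[-.09+i,.07+j,.113] for i in(-.012,.012) for j in(-.0045,.0045)]),T): cv2.circle(im,tuple(int(v) for v in q),3,(255,255,0),1); print(q.round(1))
cv2.imwrite("pics/w2.png",im)
s=eyes.camera("scene"); cv2.imwrite("pics/s2.png",cv2.resize(s["color"][120:270,280:440,::-1],None,fx=4,fy=4,interpolation=cv2.INTER_CUBIC))
print(pos,monitor.current_time(),monitor.current_qpos())
E
```

```text
[312.9 194.2]
[325.  194.2]
[313.1 224.5]
[324.8 224.5]
[0.57081262 0.11039044 0.20010378] 12.7833 [ 1.69442567e-02  1.26271585e-01  1.85500084e+00 -3.21789554e-06
  1.16007224e+00 -1.45502806e+00]
```

View pics/w2.png

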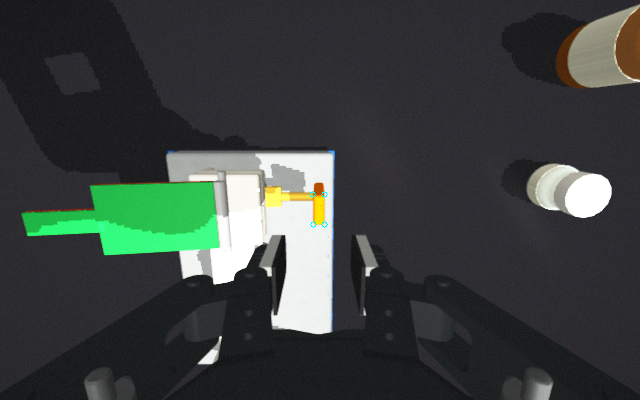

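View pics/s2.png

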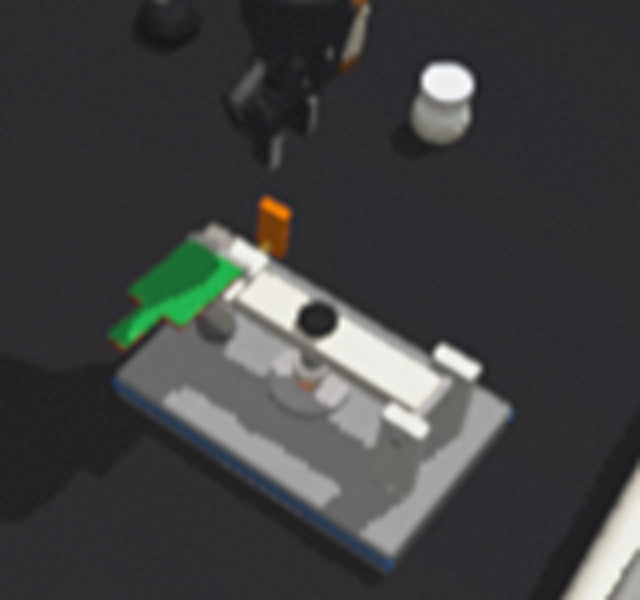

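The plate is over, green and level, reaching stand -y in both views. The orange tab top (314–325, 194–224) sits on the prediction, centred between the fingers. Next I'll grip it, pull it out and lift.

```bash
python3 - <<'E'
from h import *
from cell import ctrl, kin, eyes, monitor
R0=Rn.from_rotvec(down(YAW+np.pi/2)); ax=np.array([-np.sin(YAW),np.cos(YAW),0])
D=.0125; dz=-.003
def pose(th,d):
    a=Rn.from_euler('y',th).as_matrix()@np.array([-.19,0,-.001+dz])
    return W(np.array([.1,.07+d,.1])+a),(Rn.from_rotvec(ax*th)*R0).as_rotvec()
print([kin.ik(*pose(t,D)) is not None for t in(.1,.2,.3,.38)])
def st(m): print(m,np.round(monitor.current_wrist_force(),1),round(monitor.current_grip_width(),4),round(float(monitor.current_grasp_force()),1),np.round(monitor.current_position(),4),round(monitor.current_time(),2))
ctrl.movel(pose(0,0)[0],.1); st("down"); ctrl.grip(.004,60); st("grip")
w=monitor.current_grip_width()
if .006<w<.012:
    ctrl.movel(pose(0,D)[0],.03); ctrl.dwell(.3); st("pulled")
    for th in np.linspace(0,.38,9)[1:]:
        p,r=pose(th,D); ctrl.movel(p,.05,frame=r); st(round(th,3))
        if np.linalg.norm(monitor.current_wrist_force())>40: print("STOP");break
    ctrl.dwell(.5); st("end"); print(p)
import cv2
s=eyes.camera("scene"); cv2.imwrite("pics/s3.png",cv2.resize(s["color"][120:270,280:440,::-1],None,fx=4,fy=4,interpolation=cv2.INTER_CUBIC))
E
```

```text
[True, True, True, True]
down [-0.2  0.4  0.3] 0.0339 0.0 [0.5714 0.111  0.0969] 13.97
grip [-0.  -1.5  4.2] 0.0078 61.7 [0.5712 0.1107 0.0969] 14.32
pulled [-2.2 -7.5  4.8] 0.0082 62.1 [0.5723 0.1218 0.0967] 15.18
0.048 [ 0.1 -8.2 -0.9] 0.0081 60.9 [0.5723 0.1216 0.1042] 15.52
0.095 [-0.3 -8.7 -2.5] 0.0082 60.8 [0.5726 0.1214 0.1129] 15.85
0.143 [ 0.6 -9.  -1.6] 0.0086 60.9 [0.5734 0.1213 0.1217] 16.18
0.19 [-0.8 -8.4 -1.3] 0.0083 60.9 [0.5746 0.1211 0.1306] 16.52
0.238 [-0.8 -7.8 -1.7] 0.0083 60.9 [0.5763 0.1209 0.1394] 16.85
0.285 [-0.2 -8.7 -2. ] 0.0082 60.9 [0.5784 0.1207 0.1481] 17.18
0.332 [-1.6 -7.8 -1.5] 0.0082 60.9 [0.5809 0.1204 0.1568] 17.52
0.38 [-2.4 -8.4 -1.3] 0.008 61.0 [0.5838 0.1201 0.1653] 17.85
end [-0.6 -8.6 -1.6] 0.0079 61.0 [0.5837 0.1201 0.1653] 18.35
[0.58391602 0.12222907 0.16676023]
```

View pics/s3.png

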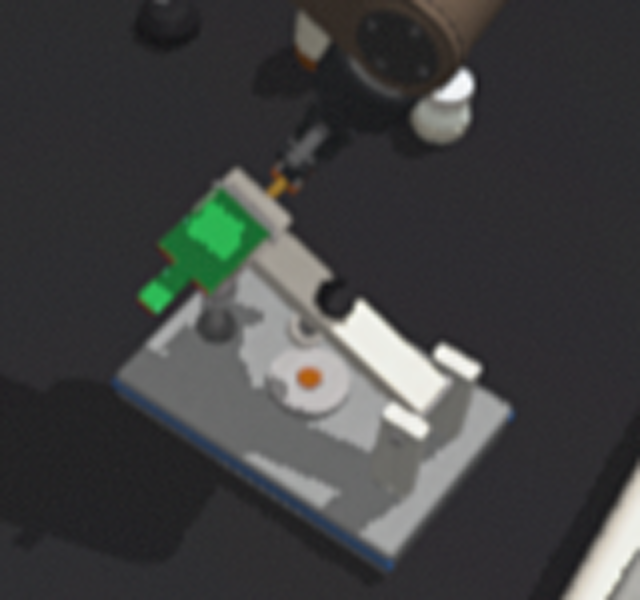

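The view shows the coupler well off the ball, with its underside and the crystal exposed. The green plate is still on the far side and the tab is in the fingers. The tool has risen 68 mm, an arm angle of about 0.37 rad, and is still.

```bash
python3 - <<'E'
from cell import ticket
print(ticket.sign_off())
E
```

```text
the job is handed in; nothing more can be done
None
```

I turned the lock plate over (green face up), pulled the latch out about 11 mm and lifted the press arm to about 0.37 rad (tab up about 68 mm). It was held still with a 61 N grip on the tab, and I handed the job in at about 18 s; no verdict came back.

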